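# Load the curing carrier with D-bore collars and hang it up

### The job

Swing the spring clip in over the edge of the blue carrier to hold it down, then put every red collar on a post of its own, turned so that the flat of its bore meets the post's flat and it drops fully down onto the carrier's plate. With all collars on, swing the clip well clear of the carrier again, lift the carrier by its handle and hang it by the handle bar on the two-pronged hook so that it hangs freely with all the collars still fully down. Leave the calculator, parts tray, glasses case and bottle where they are.

Things in the scene. Friction and masses are not known exactly. Their poses are not given: they have to be found in the camera images.
- loading_plate: Fixed flat aluminium plate, 170 x 345 mm and 12 mm thick, on which the carrier lies between eight low locating pins (5 mm high). Origin on the bench under the middle of the carrier's place; x across the plate, y along it towards the clip's end, z up.
- clip (a joint): Spring clip: flat steel strip, 14 mm wide, turning about a vertical pivot screw at the plate's +y end. 0 rad: it points along the plate's -x, clear of the carrier; positive is counter-clockwise from above; at 1.57 it points along the plate's -y, its end 1.5 mm above the carrier's plate, over its edge. Stops at 0 and 1.6. It stays where left; about 1 N at the tab turns it.
- clip_pivot (a point): Axis of the clip's pivot screw, at the height of the strip's underside (20 mm above the bench). 165 mm along +y from the plate's middle; the carrier's near end edge is 40 mm from it. Axes as those of the loading plate.
- clip_tab (a point): Middle of the top of the clip's upright black finger tab, 48 mm above the bench, 40 mm from the pivot. The tab is 18 mm long along the strip, 10 mm thick across it and 26 mm high above the strip. The point's x axis points along the strip from its free end to the pivot.
- clip_tip (a point): Underside of the clip's free end, 55 mm from the pivot.
- carrier: Blue rack for the collars, loose, about 0.55 kg: plate 140 (x) x 250 (y) x 6 mm, with six steel D-posts, and an upright steel handle hoop in its middle. Origin at the centre of its underside, z up. Posts in two rows at x = +46 and -46 mm, y = -85, 0 and 85 mm.
- carrier_bar (a point): Middle of the level top bar of the carrier's handle, on the bar's axis, 72 mm above the carrier's underside. The bar is round, 9 mm thick, and runs along the carrier's y between two uprights of the same thickness at y = +50 and -50 mm. Axes as those of the carrier.
- post0 (a point): D-post 0: foot of the post on its axis, on the top face of the carrier's plate. 20 mm in diameter, 24 mm high, top edge bevelled 3 mm; its one flat is 3 mm from the axis, along the point's x axis (the flats face outward, away from the handle). z up along the post.
- post1 (a point): D-post 1: foot of the post on its axis, on the top face of the carrier's plate. 20 mm in diameter, 24 mm high, top edge bevelled 3 mm; its one flat is 3 mm from the axis, along the point's x axis (the flats face outward, away from the handle). z up along the post.
- post2 (a point): D-post 2: foot of the post on its axis, on the top face of the carrier's plate. 20 mm in diameter, 24 mm high, top edge bevelled 3 mm; its one flat is 3 mm from the axis, along the point's x axis (the flats face outward, away from the handle). z up along the post.
- post3 (a point): D-post 3: foot of the post on its axis, on the top face of the carrier's plate. 20 mm in diameter, 24 mm high, top edge bevelled 3 mm; its one flat is 3 mm from the axis, along the point's x axis (the flats face outward, away from the handle). z up along the post.
- post4 (a point): D-post 4: foot of the post on its axis, on the top face of the carrier's plate. 20 mm in diameter, 24 mm high, top edge bevelled 3 mm; its one flat is 3 mm from the axis, along the point's x axis (the flats face outward, away from the handle). z up along the post.
- post5 (a point): D-post 5: foot of the post on its axis, on the top face of the carrier's plate. 20 mm in diameter, 24 mm high, top edge bevelled 3 mm; its one flat is 3 mm from the axis, along the point's x axis (the flats face outward, away from the handle). z up along the post.
- collar0: Red collar with a D-shaped bore, 40 mm outside diameter, 18 mm high, about 42 g, may be absent. Origin at the centre of its underside; z up along the bore. The bore is 22 mm in diameter with a flat 4 mm from the axis along the collar's x axis; a white patch on the top face and a set screw in the rim mark that side. Any collar fits any post, one way round.
- collar1: Red collar with a D-shaped bore, 40 mm outside diameter, 18 mm high, about 42 g, may be absent. Origin at the centre of its underside; z up along the bore. The bore is 22 mm in diameter with a flat 4 mm from the axis along the collar's x axis; a white patch on the top face and a set screw in the rim mark that side. Any collar fits any post, one way round.
- collar2: Red collar with a D-shaped bore, 40 mm outside diameter, 18 mm high, about 42 g, may be absent. Origin at the centre of its underside; z up along the bore. The bore is 22 mm in diameter with a flat 4 mm from the axis along the collar's x axis; a white patch on the top face and a set screw in the rim mark that side. Any collar fits any post, one way round.
- collar3: Red collar with a D-shaped bore, 40 mm outside diameter, 18 mm high, about 42 g, may be absent. Origin at the centre of its underside; z up along the bore. The bore is 22 mm in diameter with a flat 4 mm from the axis along the collar's x axis; a white patch on the top face and a set screw in the rim mark that side. Any collar fits any post, one way round.
- collar4: Red collar with a D-shaped bore, 40 mm outside diameter, 18 mm high, about 42 g, may be absent. Origin at the centre of its underside; z up along the bore. The bore is 22 mm in diameter with a flat 4 mm from the axis along the collar's x axis; a white patch on the top face and a set screw in the rim mark that side. Any collar fits any post, one way round.
- hook_stand: Fixed stand with a two-pronged upturned hook. Origin on the bench straight below the hook's seat; x from the prongs' tips towards the column (a vertical rod, 22 mm in diameter and 180 mm high, at x = 95 mm, on a foot plate from x = 40 to 160 mm, 160 mm wide, 12 mm thick), y across the prongs, z up.
- hook_seat (a point): Where the middle of the carrier's bar comes to rest, 150 mm above the bench. Two 8 mm round prongs at y = +30 and -30 mm: level from x = -15 to 15 mm (top 4.5 mm below this point), turned up at the tip (x = -25 to -15 mm) to 8 mm above this point, and rising from x = 15 to 60 mm to a top 19 mm above it, on to the column. Axes as the stand's; open side -x.
- calculator: Black desk calculator, 100 x 150 x 18 mm, origin under its centre. Not part of the work.
- parts_tray: Yellow open tray of small red parts, 120 x 170 x 40 mm, origin under its centre. Not part of the work.
- glasses_case: Black glasses case, 65 x 165 x 38 mm, origin under its centre. Not part of the work.
- glue_bottle: Small white bottle with red cap, 38 mm in diameter, 85 mm high, origin under its centre. Not part of the work.
Not all that is in view belongs to the job. What is shaped like the collar0 but black or pink is not meant.

How it is judged (in metres and radians):
On the way, in this order (a step that is already met when the one before it is completed fails the run):
1. the clip has been swung in over the carrier's edge (joint above 1.1 rad) (value of joint clip above 1.1 rad and y of clip_tip in the frame of carrier below 0.122 m and x of clip_tip in the frame of carrier between -0.06 and 0.06 m), for 0.2 s.
2. with the clip still over the edge, every collar sits fully down on a post of its own (value of joint clip above 1.1 rad and ((distance between collar0 and post0 below 0.005 m and angle between the z axis of collar0 and the z axis of post0, either way round below 0.12 rad and angle between the x axis of collar0 and the x axis of post0, either way round below 0.4 rad and x of carrier in the frame of collar0 below 0 m) or (distance between collar0 and post1 below 0.005 m and angle between the z axis of collar0 and the z axis of post1, either way round below 0.12 rad and angle between the x axis of collar0 and the x axis of post1, either way round below 0.4 rad and x of carrier in the frame of collar0 below 0 m) or (distance between collar0 and post2 below 0.005 m and angle between the z axis of collar0 and the z axis of post2, either way round below 0.12 rad and angle between the x axis of collar0 and the x axis of post2, either way round below 0.4 rad and x of carrier in the frame of collar0 below 0 m) or (distance between collar0 and post3 below 0.005 m and angle between the z axis of collar0 and the z axis of post3, either way round below 0.12 rad and angle between the x axis of collar0 and the x axis of post3, either way round below 0.4 rad and x of carrier in the frame of collar0 below 0 m) or (distance between collar0 and post4 below 0.005 m and angle between the z axis of collar0 and the z axis of post4, either way round below 0.12 rad and angle between the x axis of collar0 and the x axis of post4, either way round below 0.4 rad and x of carrier in the frame of collar0 below 0 m) or (distance between collar0 and post5 below 0.005 m and angle between the z axis of collar0 and the z axis of post5, either way round below 0.12 rad and angle between the x axis of collar0 and the x axis of post5, either way round below 0.4 rad and x of carrier in the frame of collar0 below 0 m)) and ((distance between collar1 and post0 below 0.005 m and angle between the z axis of collar1 and the z axis of post0, either way round below 0.12 rad and angle between the x axis of collar1 and the x axis of post0, either way round below 0.4 rad and x of carrier in the frame of collar1 below 0 m) or (distance between collar1 and post1 below 0.005 m and angle between the z axis of collar1 and the z axis of post1, either way round below 0.12 rad and angle between the x axis of collar1 and the x axis of post1, either way round below 0.4 rad and x of carrier in the frame of collar1 below 0 m) or (distance between collar1 and post2 below 0.005 m and angle between the z axis of collar1 and the z axis of post2, either way round below 0.12 rad and angle between the x axis of collar1 and the x axis of post2, either way round below 0.4 rad and x of carrier in the frame of collar1 below 0 m) or (distance between collar1 and post3 below 0.005 m and angle between the z axis of collar1 and the z axis of post3, either way round below 0.12 rad and angle between the x axis of collar1 and the x axis of post3, either way round below 0.4 rad and x of carrier in the frame of collar1 below 0 m) or (distance between collar1 and post4 below 0.005 m and angle between the z axis of collar1 and the z axis of post4, either way round below 0.12 rad and angle between the x axis of collar1 and the x axis of post4, either way round below 0.4 rad and x of carrier in the frame of collar1 below 0 m) or (distance between collar1 and post5 below 0.005 m and angle between the z axis of collar1 and the z axis of post5, either way round below 0.12 rad and angle between the x axis of collar1 and the x axis of post5, either way round below 0.4 rad and x of carrier in the frame of collar1 below 0 m)) and ((distance between collar2 and post0 below 0.005 m and angle between the z axis of collar2 and the z axis of post0, either way round below 0.12 rad and angle between the x axis of collar2 and the x axis of post0, either way round below 0.4 rad and x of carrier in the frame of collar2 below 0 m) or (distance between collar2 and post1 below 0.005 m and angle between the z axis of collar2 and the z axis of post1, either way round below 0.12 rad and angle between the x axis of collar2 and the x axis of post1, either way round below 0.4 rad and x of carrier in the frame of collar2 below 0 m) or (distance between collar2 and post2 below 0.005 m and angle between the z axis of collar2 and the z axis of post2, either way round below 0.12 rad and angle between the x axis of collar2 and the x axis of post2, either way round below 0.4 rad and x of carrier in the frame of collar2 below 0 m) or (distance between collar2 and post3 below 0.005 m and angle between the z axis of collar2 and the z axis of post3, either way round below 0.12 rad and angle between the x axis of collar2 and the x axis of post3, either way round below 0.4 rad and x of carrier in the frame of collar2 below 0 m) or (distance between collar2 and post4 below 0.005 m and angle between the z axis of collar2 and the z axis of post4, either way round below 0.12 rad and angle between the x axis of collar2 and the x axis of post4, either way round below 0.4 rad and x of carrier in the frame of collar2 below 0 m) or (distance between collar2 and post5 below 0.005 m and angle between the z axis of collar2 and the z axis of post5, either way round below 0.12 rad and angle between the x axis of collar2 and the x axis of post5, either way round below 0.4 rad and x of carrier in the frame of collar2 below 0 m)) and ((distance between collar3 and post0 below 0.005 m and angle between the z axis of collar3 and the z axis of post0, either way round below 0.12 rad and angle between the x axis of collar3 and the x axis of post0, either way round below 0.4 rad and x of carrier in the frame of collar3 below 0 m) or (distance between collar3 and post1 below 0.005 m and angle between the z axis of collar3 and the z axis of post1, either way round below 0.12 rad and angle between the x axis of collar3 and the x axis of post1, either way round below 0.4 rad and x of carrier in the frame of collar3 below 0 m) or (distance between collar3 and post2 below 0.005 m and angle between the z axis of collar3 and the z axis of post2, either way round below 0.12 rad and angle between the x axis of collar3 and the x axis of post2, either way round below 0.4 rad and x of carrier in the frame of collar3 below 0 m) or (distance between collar3 and post3 below 0.005 m and angle between the z axis of collar3 and the z axis of post3, either way round below 0.12 rad and angle between the x axis of collar3 and the x axis of post3, either way round below 0.4 rad and x of carrier in the frame of collar3 below 0 m) or (distance between collar3 and post4 below 0.005 m and angle between the z axis of collar3 and the z axis of post4, either way round below 0.12 rad and angle between the x axis of collar3 and the x axis of post4, either way round below 0.4 rad and x of carrier in the frame of collar3 below 0 m) or (distance between collar3 and post5 below 0.005 m and angle between the z axis of collar3 and the z axis of post5, either way round below 0.12 rad and angle between the x axis of collar3 and the x axis of post5, either way round below 0.4 rad and x of carrier in the frame of collar3 below 0 m)) and ((distance between collar4 and post0 below 0.005 m and angle between the z axis of collar4 and the z axis of post0, either way round below 0.12 rad and angle between the x axis of collar4 and the x axis of post0, either way round below 0.4 rad and x of carrier in the frame of collar4 below 0 m) or (distance between collar4 and post1 below 0.005 m and angle between the z axis of collar4 and the z axis of post1, either way round below 0.12 rad and angle between the x axis of collar4 and the x axis of post1, either way round below 0.4 rad and x of carrier in the frame of collar4 below 0 m) or (distance between collar4 and post2 below 0.005 m and angle between the z axis of collar4 and the z axis of post2, either way round below 0.12 rad and angle between the x axis of collar4 and the x axis of post2, either way round below 0.4 rad and x of carrier in the frame of collar4 below 0 m) or (distance between collar4 and post3 below 0.005 m and angle between the z axis of collar4 and the z axis of post3, either way round below 0.12 rad and angle between the x axis of collar4 and the x axis of post3, either way round below 0.4 rad and x of carrier in the frame of collar4 below 0 m) or (distance between collar4 and post4 below 0.005 m and angle between the z axis of collar4 and the z axis of post4, either way round below 0.12 rad and angle between the x axis of collar4 and the x axis of post4, either way round below 0.4 rad and x of carrier in the frame of collar4 below 0 m) or (distance between collar4 and post5 below 0.005 m and angle between the z axis of collar4 and the z axis of post5, either way round below 0.12 rad and angle between the x axis of collar4 and the x axis of post5, either way round below 0.4 rad and x of carrier in the frame of collar4 below 0 m)) and z of carrier in the frame of loading_plate below 0.018 m), for 0.3 s.
3. the clip has been swung clear of the carrier (joint below 0.55 rad), the loaded carrier still in its place (value of joint clip below 0.55 rad and ((distance between collar0 and post0 below 0.005 m and angle between the z axis of collar0 and the z axis of post0, either way round below 0.12 rad and angle between the x axis of collar0 and the x axis of post0, either way round below 0.4 rad and x of carrier in the frame of collar0 below 0 m) or (distance between collar0 and post1 below 0.005 m and angle between the z axis of collar0 and the z axis of post1, either way round below 0.12 rad and angle between the x axis of collar0 and the x axis of post1, either way round below 0.4 rad and x of carrier in the frame of collar0 below 0 m) or (distance between collar0 and post2 below 0.005 m and angle between the z axis of collar0 and the z axis of post2, either way round below 0.12 rad and angle between the x axis of collar0 and the x axis of post2, either way round below 0.4 rad and x of carrier in the frame of collar0 below 0 m) or (distance between collar0 and post3 below 0.005 m and angle between the z axis of collar0 and the z axis of post3, either way round below 0.12 rad and angle between the x axis of collar0 and the x axis of post3, either way round below 0.4 rad and x of carrier in the frame of collar0 below 0 m) or (distance between collar0 and post4 below 0.005 m and angle between the z axis of collar0 and the z axis of post4, either way round below 0.12 rad and angle between the x axis of collar0 and the x axis of post4, either way round below 0.4 rad and x of carrier in the frame of collar0 below 0 m) or (distance between collar0 and post5 below 0.005 m and angle between the z axis of collar0 and the z axis of post5, either way round below 0.12 rad and angle between the x axis of collar0 and the x axis of post5, either way round below 0.4 rad and x of carrier in the frame of collar0 below 0 m)) and ((distance between collar1 and post0 below 0.005 m and angle between the z axis of collar1 and the z axis of post0, either way round below 0.12 rad and angle between the x axis of collar1 and the x axis of post0, either way round below 0.4 rad and x of carrier in the frame of collar1 below 0 m) or (distance between collar1 and post1 below 0.005 m and angle between the z axis of collar1 and the z axis of post1, either way round below 0.12 rad and angle between the x axis of collar1 and the x axis of post1, either way round below 0.4 rad and x of carrier in the frame of collar1 below 0 m) or (distance between collar1 and post2 below 0.005 m and angle between the z axis of collar1 and the z axis of post2, either way round below 0.12 rad and angle between the x axis of collar1 and the x axis of post2, either way round below 0.4 rad and x of carrier in the frame of collar1 below 0 m) or (distance between collar1 and post3 below 0.005 m and angle between the z axis of collar1 and the z axis of post3, either way round below 0.12 rad and angle between the x axis of collar1 and the x axis of post3, either way round below 0.4 rad and x of carrier in the frame of collar1 below 0 m) or (distance between collar1 and post4 below 0.005 m and angle between the z axis of collar1 and the z axis of post4, either way round below 0.12 rad and angle between the x axis of collar1 and the x axis of post4, either way round below 0.4 rad and x of carrier in the frame of collar1 below 0 m) or (distance between collar1 and post5 below 0.005 m and angle between the z axis of collar1 and the z axis of post5, either way round below 0.12 rad and angle between the x axis of collar1 and the x axis of post5, either way round below 0.4 rad and x of carrier in the frame of collar1 below 0 m)) and ((distance between collar2 and post0 below 0.005 m and angle between the z axis of collar2 and the z axis of post0, either way round below 0.12 rad and angle between the x axis of collar2 and the x axis of post0, either way round below 0.4 rad and x of carrier in the frame of collar2 below 0 m) or (distance between collar2 and post1 below 0.005 m and angle between the z axis of collar2 and the z axis of post1, either way round below 0.12 rad and angle between the x axis of collar2 and the x axis of post1, either way round below 0.4 rad and x of carrier in the frame of collar2 below 0 m) or (distance between collar2 and post2 below 0.005 m and angle between the z axis of collar2 and the z axis of post2, either way round below 0.12 rad and angle between the x axis of collar2 and the x axis of post2, either way round below 0.4 rad and x of carrier in the frame of collar2 below 0 m) or (distance between collar2 and post3 below 0.005 m and angle between the z axis of collar2 and the z axis of post3, either way round below 0.12 rad and angle between the x axis of collar2 and the x axis of post3, either way round below 0.4 rad and x of carrier in the frame of collar2 below 0 m) or (distance between collar2 and post4 below 0.005 m and angle between the z axis of collar2 and the z axis of post4, either way round below 0.12 rad and angle between the x axis of collar2 and the x axis of post4, either way round below 0.4 rad and x of carrier in the frame of collar2 below 0 m) or (distance between collar2 and post5 below 0.005 m and angle between the z axis of collar2 and the z axis of post5, either way round below 0.12 rad and angle between the x axis of collar2 and the x axis of post5, either way round below 0.4 rad and x of carrier in the frame of collar2 below 0 m)) and ((distance between collar3 and post0 below 0.005 m and angle between the z axis of collar3 and the z axis of post0, either way round below 0.12 rad and angle between the x axis of collar3 and the x axis of post0, either way round below 0.4 rad and x of carrier in the frame of collar3 below 0 m) or (distance between collar3 and post1 below 0.005 m and angle between the z axis of collar3 and the z axis of post1, either way round below 0.12 rad and angle between the x axis of collar3 and the x axis of post1, either way round below 0.4 rad and x of carrier in the frame of collar3 below 0 m) or (distance between collar3 and post2 below 0.005 m and angle between the z axis of collar3 and the z axis of post2, either way round below 0.12 rad and angle between the x axis of collar3 and the x axis of post2, either way round below 0.4 rad and x of carrier in the frame of collar3 below 0 m) or (distance between collar3 and post3 below 0.005 m and angle between the z axis of collar3 and the z axis of post3, either way round below 0.12 rad and angle between the x axis of collar3 and the x axis of post3, either way round below 0.4 rad and x of carrier in the frame of collar3 below 0 m) or (distance between collar3 and post4 below 0.005 m and angle between the z axis of collar3 and the z axis of post4, either way round below 0.12 rad and angle between the x axis of collar3 and the x axis of post4, either way round below 0.4 rad and x of carrier in the frame of collar3 below 0 m) or (distance between collar3 and post5 below 0.005 m and angle between the z axis of collar3 and the z axis of post5, either way round below 0.12 rad and angle between the x axis of collar3 and the x axis of post5, either way round below 0.4 rad and x of carrier in the frame of collar3 below 0 m)) and ((distance between collar4 and post0 below 0.005 m and angle between the z axis of collar4 and the z axis of post0, either way round below 0.12 rad and angle between the x axis of collar4 and the x axis of post0, either way round below 0.4 rad and x of carrier in the frame of collar4 below 0 m) or (distance between collar4 and post1 below 0.005 m and angle between the z axis of collar4 and the z axis of post1, either way round below 0.12 rad and angle between the x axis of collar4 and the x axis of post1, either way round below 0.4 rad and x of carrier in the frame of collar4 below 0 m) or (distance between collar4 and post2 below 0.005 m and angle between the z axis of collar4 and the z axis of post2, either way round below 0.12 rad and angle between the x axis of collar4 and the x axis of post2, either way round below 0.4 rad and x of carrier in the frame of collar4 below 0 m) or (distance between collar4 and post3 below 0.005 m and angle between the z axis of collar4 and the z axis of post3, either way round below 0.12 rad and angle between the x axis of collar4 and the x axis of post3, either way round below 0.4 rad and x of carrier in the frame of collar4 below 0 m) or (distance between collar4 and post4 below 0.005 m and angle between the z axis of collar4 and the z axis of post4, either way round below 0.12 rad and angle between the x axis of collar4 and the x axis of post4, either way round below 0.4 rad and x of carrier in the frame of collar4 below 0 m) or (distance between collar4 and post5 below 0.005 m and angle between the z axis of collar4 and the z axis of post5, either way round below 0.12 rad and angle between the x axis of collar4 and the x axis of post5, either way round below 0.4 rad and x of carrier in the frame of collar4 below 0 m)) and z of carrier in the frame of loading_plate below 0.018 m), for 0.2 s.
At the end, for the whole second after the job is handed in: Carrier hangs at rest by its bar on both prongs, let go (bar middle within 22 mm along, 20 mm across, 6 mm in height of the seat; tilt under 0.3 rad); every collar within 5 mm of a post's foot, square and flat to flat; clip joint below 0.55 rad (x of carrier_bar in the frame of hook_seat between -0.022 and 0.022 m and y of carrier_bar in the frame of hook_seat between -0.02 and 0.02 m and z of carrier_bar in the frame of hook_seat between -0.006 and 0.006 m and angle between carrier's own z axis and vertical below 0.3 rad and ((distance between collar0 and post0 below 0.005 m and angle between the z axis of collar0 and the z axis of post0, either way round below 0.12 rad and angle between the x axis of collar0 and the x axis of post0, either way round below 0.4 rad and x of carrier in the frame of collar0 below 0 m) or (distance between collar0 and post1 below 0.005 m and angle between the z axis of collar0 and the z axis of post1, either way round below 0.12 rad and angle between the x axis of collar0 and the x axis of post1, either way round below 0.4 rad and x of carrier in the frame of collar0 below 0 m) or (distance between collar0 and post2 below 0.005 m and angle between the z axis of collar0 and the z axis of post2, either way round below 0.12 rad and angle between the x axis of collar0 and the x axis of post2, either way round below 0.4 rad and x of carrier in the frame of collar0 below 0 m) or (distance between collar0 and post3 below 0.005 m and angle between the z axis of collar0 and the z axis of post3, either way round below 0.12 rad and angle between the x axis of collar0 and the x axis of post3, either way round below 0.4 rad and x of carrier in the frame of collar0 below 0 m) or (distance between collar0 and post4 below 0.005 m and angle between the z axis of collar0 and the z axis of post4, either way round below 0.12 rad and angle between the x axis of collar0 and the x axis of post4, either way round below 0.4 rad and x of carrier in the frame of collar0 below 0 m) or (distance between collar0 and post5 below 0.005 m and angle between the z axis of collar0 and the z axis of post5, either way round below 0.12 rad and angle between the x axis of collar0 and the x axis of post5, either way round below 0.4 rad and x of carrier in the frame of collar0 below 0 m)) and ((distance between collar1 and post0 below 0.005 m and angle between the z axis of collar1 and the z axis of post0, either way round below 0.12 rad and angle between the x axis of collar1 and the x axis of post0, either way round below 0.4 rad and x of carrier in the frame of collar1 below 0 m) or (distance between collar1 and post1 below 0.005 m and angle between the z axis of collar1 and the z axis of post1, either way round below 0.12 rad and angle between the x axis of collar1 and the x axis of post1, either way round below 0.4 rad and x of carrier in the frame of collar1 below 0 m) or (distance between collar1 and post2 below 0.005 m and angle between the z axis of collar1 and the z axis of post2, either way round below 0.12 rad and angle between the x axis of collar1 and the x axis of post2, either way round below 0.4 rad and x of carrier in the frame of collar1 below 0 m) or (distance between collar1 and post3 below 0.005 m and angle between the z axis of collar1 and the z axis of post3, either way round below 0.12 rad and angle between the x axis of collar1 and the x axis of post3, either way round below 0.4 rad and x of carrier in the frame of collar1 below 0 m) or (distance between collar1 and post4 below 0.005 m and angle between the z axis of collar1 and the z axis of post4, either way round below 0.12 rad and angle between the x axis of collar1 and the x axis of post4, either way round below 0.4 rad and x of carrier in the frame of collar1 below 0 m) or (distance between collar1 and post5 below 0.005 m and angle between the z axis of collar1 and the z axis of post5, either way round below 0.12 rad and angle between the x axis of collar1 and the x axis of post5, either way round below 0.4 rad and x of carrier in the frame of collar1 below 0 m)) and ((distance between collar2 and post0 below 0.005 m and angle between the z axis of collar2 and the z axis of post0, either way round below 0.12 rad and angle between the x axis of collar2 and the x axis of post0, either way round below 0.4 rad and x of carrier in the frame of collar2 below 0 m) or (distance between collar2 and post1 below 0.005 m and angle between the z axis of collar2 and the z axis of post1, either way round below 0.12 rad and angle between the x axis of collar2 and the x axis of post1, either way round below 0.4 rad and x of carrier in the frame of collar2 below 0 m) or (distance between collar2 and post2 below 0.005 m and angle between the z axis of collar2 and the z axis of post2, either way round below 0.12 rad and angle between the x axis of collar2 and the x axis of post2, either way round below 0.4 rad and x of carrier in the frame of collar2 below 0 m) or (distance between collar2 and post3 below 0.005 m and angle between the z axis of collar2 and the z axis of post3, either way round below 0.12 rad and angle between the x axis of collar2 and the x axis of post3, either way round below 0.4 rad and x of carrier in the frame of collar2 below 0 m) or (distance between collar2 and post4 below 0.005 m and angle between the z axis of collar2 and the z axis of post4, either way round below 0.12 rad and angle between the x axis of collar2 and the x axis of post4, either way round below 0.4 rad and x of carrier in the frame of collar2 below 0 m) or (distance between collar2 and post5 below 0.005 m and angle between the z axis of collar2 and the z axis of post5, either way round below 0.12 rad and angle between the x axis of collar2 and the x axis of post5, either way round below 0.4 rad and x of carrier in the frame of collar2 below 0 m)) and ((distance between collar3 and post0 below 0.005 m and angle between the z axis of collar3 and the z axis of post0, either way round below 0.12 rad and angle between the x axis of collar3 and the x axis of post0, either way round below 0.4 rad and x of carrier in the frame of collar3 below 0 m) or (distance between collar3 and post1 below 0.005 m and angle between the z axis of collar3 and the z axis of post1, either way round below 0.12 rad and angle between the x axis of collar3 and the x axis of post1, either way round below 0.4 rad and x of carrier in the frame of collar3 below 0 m) or (distance between collar3 and post2 below 0.005 m and angle between the z axis of collar3 and the z axis of post2, either way round below 0.12 rad and angle between the x axis of collar3 and the x axis of post2, either way round below 0.4 rad and x of carrier in the frame of collar3 below 0 m) or (distance between collar3 and post3 below 0.005 m and angle between the z axis of collar3 and the z axis of post3, either way round below 0.12 rad and angle between the x axis of collar3 and the x axis of post3, either way round below 0.4 rad and x of carrier in the frame of collar3 below 0 m) or (distance between collar3 and post4 below 0.005 m and angle between the z axis of collar3 and the z axis of post4, either way round below 0.12 rad and angle between the x axis of collar3 and the x axis of post4, either way round below 0.4 rad and x of carrier in the frame of collar3 below 0 m) or (distance between collar3 and post5 below 0.005 m and angle between the z axis of collar3 and the z axis of post5, either way round below 0.12 rad and angle between the x axis of collar3 and the x axis of post5, either way round below 0.4 rad and x of carrier in the frame of collar3 below 0 m)) and ((distance between collar4 and post0 below 0.005 m and angle between the z axis of collar4 and the z axis of post0, either way round below 0.12 rad and angle between the x axis of collar4 and the x axis of post0, either way round below 0.4 rad and x of carrier in the frame of collar4 below 0 m) or (distance between collar4 and post1 below 0.005 m and angle between the z axis of collar4 and the z axis of post1, either way round below 0.12 rad and angle between the x axis of collar4 and the x axis of post1, either way round below 0.4 rad and x of carrier in the frame of collar4 below 0 m) or (distance between collar4 and post2 below 0.005 m and angle between the z axis of collar4 and the z axis of post2, either way round below 0.12 rad and angle between the x axis of collar4 and the x axis of post2, either way round below 0.4 rad and x of carrier in the frame of collar4 below 0 m) or (distance between collar4 and post3 below 0.005 m and angle between the z axis of collar4 and the z axis of post3, either way round below 0.12 rad and angle between the x axis of collar4 and the x axis of post3, either way round below 0.4 rad and x of carrier in the frame of collar4 below 0 m) or (distance between collar4 and post4 below 0.005 m and angle between the z axis of collar4 and the z axis of post4, either way round below 0.12 rad and angle between the x axis of collar4 and the x axis of post4, either way round below 0.4 rad and x of carrier in the frame of collar4 below 0 m) or (distance between collar4 and post5 below 0.005 m and angle between the z axis of collar4 and the z axis of post5, either way round below 0.12 rad and angle between the x axis of collar4 and the x axis of post5, either way round below 0.4 rad and x of carrier in the frame of collar4 below 0 m)) and value of joint clip below 0.55 rad and contact force between the fingers and carrier below 0.05 N and linear speed of carrier below 0.05 m/s and angular speed of carrier below 0.4 rad/s); the robot touches nothing.
It fails at once if the calculator is pushed from its place by more than 25 mm or tipped over (distance of calculator from where it was at the start of the episode above 0.025 m or angle between calculator's own z axis and vertical above 0.5 rad).
It fails at once if the parts tray is pushed from its place by more than 25 mm or tipped over (distance of parts_tray from where it was at the start of the episode above 0.025 m or angle between parts_tray's own z axis and vertical above 0.5 rad).
It fails at once if the glasses case is pushed from its place by more than 25 mm or tipped over (distance of glasses_case from where it was at the start of the episode above 0.025 m or angle between glasses_case's own z axis and vertical above 0.5 rad).
It fails at once if the glue bottle is pushed from its place by more than 25 mm or tipped over (distance of glue_bottle from where it was at the start of the episode above 0.025 m or angle between glue_bottle's own z axis and vertical above 0.5 rad).
Of collar0, collar1, collar2, collar3, collar4 only 3 to 5 are there at a start; the rules pass over those that are not, and their reading is None.
At some moment in a run one of collar0, collar1, collar2, collar3, collar4 may be knocked a few centimetres aside while the robot is not near it.
It also fails if it takes over 210 s, if anything falls off the work surface, if the arm or the gripper's body presses on something with over 40 N, if the wrist force passes 120 N, or if a joint passes its speed limit or range.

### The arm

A 7-joint arm with a two-finger parallel gripper is mounted at the origin on the work surface. World frame = base frame: x ahead of the robot, y to its left, z up, the work surface at z = 0. Lengths are in m, angles in degrees, forces in N, time in s.
With the tool pointing down it reaches from about 0.425 to 0.95 m from the base axis. Payload 4.7 kg.
Tool frame: the origin (TCP) lies midway between the tips of the shut fingers; the grasp point (between the pads) lies 19 mm behind it; z points along the fingers, y is the line along which they close (so a half turn about z gives the same grasp; the last joint's range is limited). The gripper opens to 87 mm and grips with 3 to 60 N. Pads are 19 mm wide; open, the fingers measure 117 mm over their backs; the gripper's body (75 mm by 190 mm) begins 51 mm behind the grasp point.
Start: joints at [71.797, 26.849, -2.785, 87.806, 1.381, 65.374, -4.715], TCP at [0.192, -0.647, 0.223] pointing down, gripper open.
Joint ranges: [-148.3, 148.3], [-19.14, 114.17], [-79.39, 73.82], [5.75, 140.21], [-59.74, 239.74], [12.07, 113.84], [-152.46, 152.46]. Speed limits (degrees/s): [147.25, 147.25, 180, 180, 180, 180, 180].

### API

Orientations are given as a 3x3 rotation matrix whose columns are the frame's x, y, z axes.
In Python, from bench import manip, grip, solver, cams, finder gives the robot as it stands. Calls block until the motion is done:
- manip.move_to(position, orientation): joint-space move of the TCP to a pose.
- manip.move_l(position, feed=0.15, frame=None, until_force=None): straight line of the TCP; frame=None keeps the orientation; feed is the mean speed in m/s. With until_force (N) it stops when the force on the tool has changed by that much, and returns True; else False.
- manip.move_joints(angles): joint-space move.
- grip(opening, grip_force=None): finger opening in m; grip_force is the grip in N (None keeps the last); returns when the fingers have stopped.
- manip.hold(seconds).
- solver.solve_ik(position, orientation): joint angles nearest the present ones, or None.
- manip.get_obs(): the state.
- cams.read_camera(name): name is "side" or "top"; returns a dict with "img" (384x512x3 uint8, red, green, blue), "mtx" (3x3 intrinsics, pixels), "camera_from_world" (4x4, takes a point from world to camera coordinates). Camera axes: x right, y up, looking along -z (the intrinsics and any distortion apply to the point x, -y, -z); pixel columns grow to the right and rows downward; lengths in m; the calibration is good to about 2 mm. A picture is of the moment at which its call begins. There is no depth.
A pose or a line that the arm cannot do raises manip.PlanningError and nothing moves.
- manip.finish_job(): hands the job in; it is judged then, once.
Trained networks look in the newest picture that a camera, given by its name, has taken for a name from the list of things; names that differ only in an ending like _2 or _b are one class to them, and where a whole thing is asked for, a point or a joint stands for the part that bears it (a point fixed in the world has none). Each returns a list of dicts, best first, with "conf" (0 to 1); they miss things now and then, are a little off and sometimes report something else, mostly with a low value. They report only what shows in the picture. A call takes as long as a camera call. They do not tell look-alikes from the thing itself.
- finder.spot_in(camera, query): "point" ([x, y, z] in m, in world coordinates, good to about 4 mm: the middle of the surface that is visible of it).
- finder.pinpoint(camera, query): "point" ([x, y, z] in m, in world coordinates, good to about 4 mm: a listed point, or the origin of a listed thing).
The state is a dict: "t": time; "qpos": joint angles; "dq": joint speeds; "joint_torque": joint torques, N m; "position": TCP position; "tool_rot": TCP orientation; "wrist_force": force on the tool from outside, world axes, zero at the start; "torque": the same for the moment, N m; "grip_width": finger opening in m; "grasp_force": force on a finger pad.
Only numpy, scipy, OpenCV 4.12 (cv2) and the standard library are available. Lean on these libraries where they do the work, as an engineer would, in place of code of your own. Each camera call takes 0.05 s, during which the arm holds its last target. There are 200 camera calls.

## Working session

There is one attempt and no reset: what is moved stays moved. The work goes in short steps, each a Python script; the robot and the scene stay as the last script left them, time stands still between calls to the robot, and variables do not carry over. Pictures are saved under pics/ and viewed, at most 14 in all, crops included, and the job is handed in when it is done.

```bash
ls; mkdir -p pics; python3 - <<'E'
from bench import manip, grip, solver, cams, finder
import cv2
for n in ("top","side"):
    r=cams.read_camera(n); cv2.imwrite(f"pics/{n}0.png",cv2.resize(r["img"][:,:,::-1],(800,600),interpolation=cv2.INTER_CUBIC))
    print(n,r["mtx"].tolist(),r["camera_from_world"].round(4).tolist(),[k for k in r])
    for q in ("collar0","carrier","carrier_bar","post0","clip_pivot","clip_tab","loading_plate","hook_seat","hook_stand","glue_bottle","glasses_case","calculator","parts_tray"):
        print(q,[(d["point"].round(3).tolist() if hasattr(d["point"],"round") else d["point"],round(d["conf"],2)) for d in finder.pinpoint(n,q)])
print(manip.get_obs())
E
```

```text
pics
top [[442.4162000902301, 0.0, 254.3935827134345], [0.0, 442.4162000902301, 191.9360840152552], [0.0, 0.0, 1.0]] [[-0.0275, -0.9996, 0.004, 0.027], [0.9906, -0.0268, 0.1344, -0.5575], [-0.1343, 0.0076, 0.9909, -1.0458], [0.0, 0.0, 0.0, 1.0]] ['img', 'mtx', 'camera_from_world']
collar0 [([0.4267, -0.0615, 0.0032], 0.71), ([0.2964, -0.1781, -0.0005], 0.64), ([0.5607, 0.2476, 0.0182], 0.64), ([0.6292, -0.1076, -0.0007], 0.55), ([0.5187, -0.0545, -0.0008], 0.53), ([0.3302, 0.0891, -0.0013], 0.52), ([0.6326, -0.1977, -0.0001], 0.5), ([0.5435, -0.1435, 0.0006], 0.45)]
carrier [([0.5124, 0.1624, 0.0127], 0.7), ([0.5599, 0.2496, 0.0189], 0.56)]
carrier_bar [([0.4615, 0.0835, 0.0193], 0.64), ([0.5135, 0.1662, 0.0879], 0.6)]
post0 [([0.56, 0.1632, 0.0143], 0.9), ([0.4659, 0.1655, 0.0184], 0.85), ([0.467, 0.0826, 0.022], 0.77), ([0.5589, 0.2494, 0.0198], 0.73), ([0.4701, 0.2495, 0.0181], 0.67), ([0.5612, 0.0802, 0.015], 0.66)]
clip_pivot [([0.5193, 0.3305, 0.0239], 0.84), ([0.6298, -0.1096, -0.0014], 0.4)]
clip_tab [([0.4768, 0.3293, 0.0465], 0.61), ([0.5593, 0.1623, 0.0182], 0.54), ([0.730
[... 1891 characters left out ...]
829]), 'dq': array([-0.02830266,  0.05967745, -0.01577938,  0.08443531, -0.04774076,
       -0.03037082,  0.03712921]), 'joint_torque': array([ 1.28605308e-05, -5.07825637e+01, -8.06405093e-02, -2.36447865e+01,
       -6.12494582e-02,  3.12253728e-02,  1.93979906e-05]), 'position': array([ 0.19229186, -0.64705665,  0.22259285]), 'tool_rot': array([[ 9.58594071e-01,  2.84776056e-01,  7.62480575e-05],
       [ 2.84776062e-01, -9.58594069e-01, -7.72593463e-05],
       [ 5.10893238e-05,  9.57739728e-05, -9.99999994e-01]]), 'wrist_force': array([ 0.93934488, -0.27198504, -0.52505116]), 'torque': array([-0.00272625,  0.00016343, -0.02160437]), 'grasp_force': 0.0, 'grip_width': 0.08686909262683308}
```

View pics/top0.png

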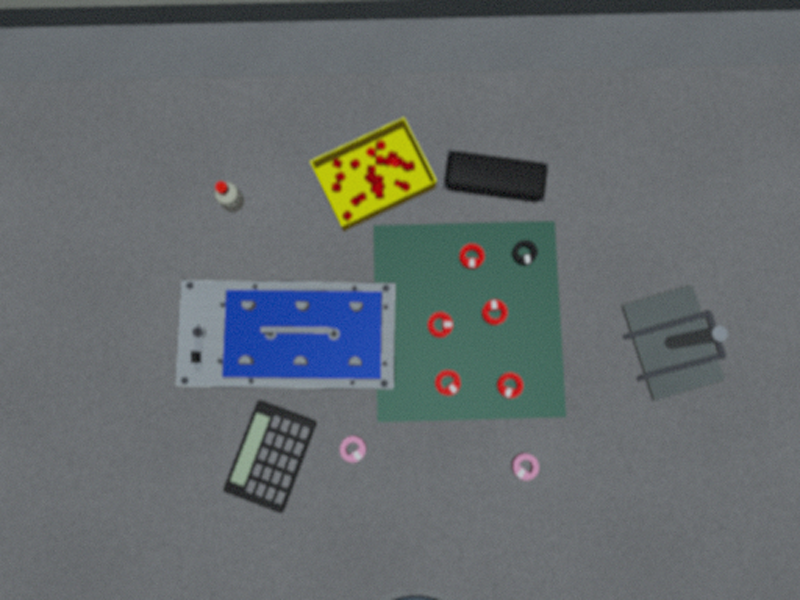

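View pics/side0.png

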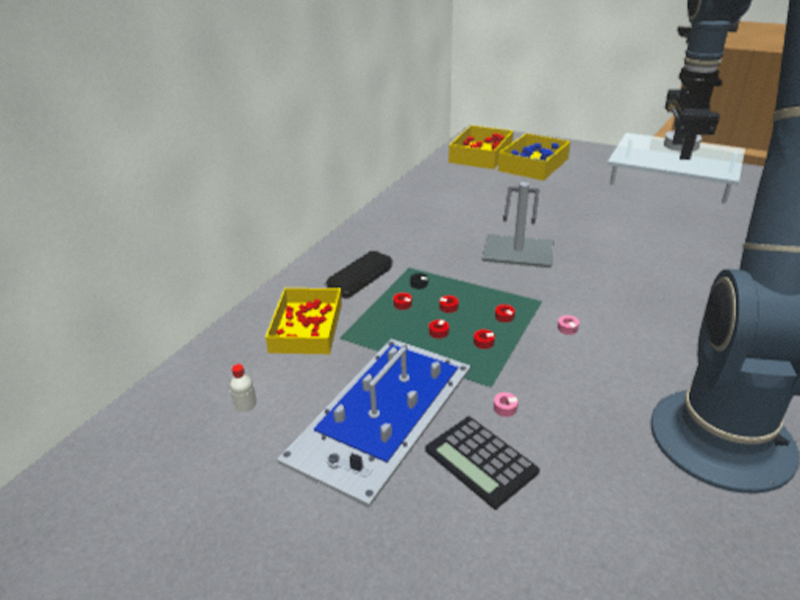

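Eight collar-shaped things in the top view: red ones at (472,256), (495,312), (441,324), (448,382) and (510,385), all on the green mat; black at (525,253); pink at (352,449) and (527,466). The five red ones fit the description. I'll now measure with my own code and confirm in one enlarged crop. The clip (tab at 196,357) points along −x, and the hook is at the right with its prongs pointing left.

```bash
cat > h.py <<'E'
from bench import manip, grip, solver, cams, finder
import numpy as np, cv2
S=4
def to_world(r,uv,z):
    M=r["camera_from_world"];R,t=M[:3,:3],M[:3,3];K=r["mtx"]
    uv=np.atleast_2d(uv); d=np.c_[(uv[:,0]-K[0,2])/K[0,0],-(uv[:,1]-K[1,2])/K[1,1],-np.ones(len(uv))]@R
    c=-R.T@t; return c+d*((z-c[2])/d[:,2])[:,None]
def to_px(r,p):
    c=r["camera_from_world"][:3,:3]@np.asarray(p)+r["camera_from_world"][:3,3]
    K=r["mtx"]; return np.array([K[0,0]*c[0]/-c[2]+K[0,2],K[1,1]*-c[1]/-c[2]+K[1,2]])
def up(r):
    im=cv2.resize(r["img"],None,fx=S,fy=S,interpolation=cv2.INTER_CUBIC)
    return im,im.astype(int)
def uvs(c): return (np.asarray(c,float).reshape(-1,2)+.5)/S-.5
def collars(cam="top",zb=0.0):
    """red collars: list of x,y,theta,(height dev)"""
    r=cams.read_camera(cam); im,I=up(r)
    m=((I[...,0]-I[...,1]>70)&(I[...,0]-I[...,2]>70)&(I[...,1]<110)).astype(np.uint8)
    white=I.min(2)>135
    out=[]
    for c in cv2.findContours(m,cv2.RETR_EXTERNAL,cv2.CHAIN_APPROX_NONE)[0]:
        a=cv2.contourArea(c)
        if a<700: continue
        x0=uvs(c).mean(0); p=to_world(r,x0,zb+.009)[0]
        if p[0]>.69 or not .2<p[0] or abs(p[1])>.5: continue
        # collar mask: red + white nearby
        near=np.zeros_like(m); cv2.circle(near,tuple(int(v) for v in (x0+.5)*S-.5),int(11*S),1,-1)
        w=(white&(near>0)).astype(np.uint8); n,lab,st,ce=cv2.connectedComponentsWithStats(w)
        if n<2: continue
        k=1+st[1:,4].argmax(); pts=np.r_[c.reshape(-1,2),np.argwhere(lab==k)[:,::-1]]
        h=cv2.convexHull(pts.astype(np.int32)); M=cv2.moments(h)
        cen=to_world(r,uvs([M["m10"]/M["m00"],M["m01"]/M["m00"]]),zb+.009)[0]
        d=to_world(r,uvs(ce[k]),zb+.018)[0]-cen
        out.append(dict(xy=cen[:2],th=np.degrees(np.arctan2(d[1],d[0])),rp=np.hypot(*d[:2]),dia=2*np.sqrt(cv2.contourArea(h)/np.pi)/S))
    return r,out
def carrier():
    r=cams.read_camera("top"); im,I=up(r)
    m=((I[...,2]-I[...,0]>60)&(I[...,2]-I[...,1]>40)).astype(np.uint8)
    c=max(cv2.findContours(m,cv2.RETR_EXTERNAL,cv2.CHAIN_APPROX_NONE)[0],key=cv2.contourArea)
    w=to_world(r,uvs(cv2.convexHull(c)),.018)[:,:2]
    (cx,cy),(a,b),ang=cv2.minAreaRect((w*1000).astype(np.float32))
    if a>b: a,b,ang=b,a,ang+90
    ang=(ang+90)%180-90
    return r,np.array([cx,cy])/1000,ang,(a,b)
def down(deg):
    """tool down, tool y (closing) along world angle deg"""
    t=np.radians(deg); y=np.array([np.cos(t),np.sin(t),0]); z=np.array([0,0,-1.])
    return np.c_[np.cross(y,z),y,z]
E
python3 - <<'E'
from h import *
r,c,a,s=carrier(); print("carrier",c,a,s)
R,o=collars()
im=R["img"].copy(); im=cv2.resize(im,None,fx=6,fy=6,interpolation=cv2.INTER_CUBIC)
for d in o:
    print(d); p=np.r_[d["xy"],.018]; t=np.radians(d["th"]); q=p+.02*np.array([np.cos(t),np.sin(t),0])
    P=[tuple(int(v) for v in (to_px(R,x)+.5)*6) for x in (p,q)]; cv2.line(im,*P,(0,255,0),1)
cv2.imwrite("pics/crop1.png",im[130*6:260*6,230*6:360*6,::-1][:600*1+180,:800])
rs,o=collars("side"); [print("side",d) for d in o]
E
```

```text
carrier [0.51156238 0.16448338] -2.2279129028320312 (140.24710083007812, 249.76358032226562)
{'xy': array([ 0.42211705, -0.16228825]), 'th': np.float64(156.2440975060355), 'rp': np.float64(0.01225912857089999), 'dia': np.float64(15.99007242251047)}
{'xy': array([ 0.42880961, -0.06339509]), 'th': np.float64(-144.15254575006512), 'rp': np.float64(0.012268732305177677), 'dia': np.float64(15.926493353927857)}
{'xy': array([ 0.52129941, -0.05449282]), 'th': np.float64(-93.32284799314186), 'rp': np.float64(0.012019255332026125), 'dia': np.float64(15.803603843647712)}
{'xy': array([ 0.5388175 , -0.14319829]), 'th': np.float64(10.31048491203878), 'rp': np.float64(0.01146466181115823), 'dia': np.float64(15.809896841087284)}
{'xy': array([ 0.63212208, -0.11025101]), 'th': np.float64(173.08145519635173), 'rp': np.float64(0.013209665401365757), 'dia': np.float64(15.605987686345676)}
side {'xy': array([ 0.42995865, -0.06460626]), 'th': np.float64(-153.4341057466993), 'rp': np.float64(0.011141440710935554), 'dia': np.float64(12.700532855893721)}
side {'xy': array([ 0.52230393, -0.05541949]), 'th': np.float64(-94.80984690555587), 'rp': np.float64(0.009720936942211725), 'dia': np.float64(12.258958153714458)}
side {'xy': array([ 0.42370769, -0.16326905]), 'th': np.float64(149.02324382462513), 'rp': np.float64(0.013494361640955323), 'dia': np.float64(11.753573524837677)}
side {'xy': array([ 0.54018012, -0.144066  ]), 'th': np.float64(22.63471858817666), 'rp': np.float64(0.011914359744037675), 'dia': np.float64(11.336561054689623)}
side {'xy': array([ 0.6331593 , -0.11102145]), 'th': np.float64(164.2589477930968), 'rp': np.float64(0.014633746608345807), 'dia': np.float64(11.255546841497692)}
```

View pics/crop1.png

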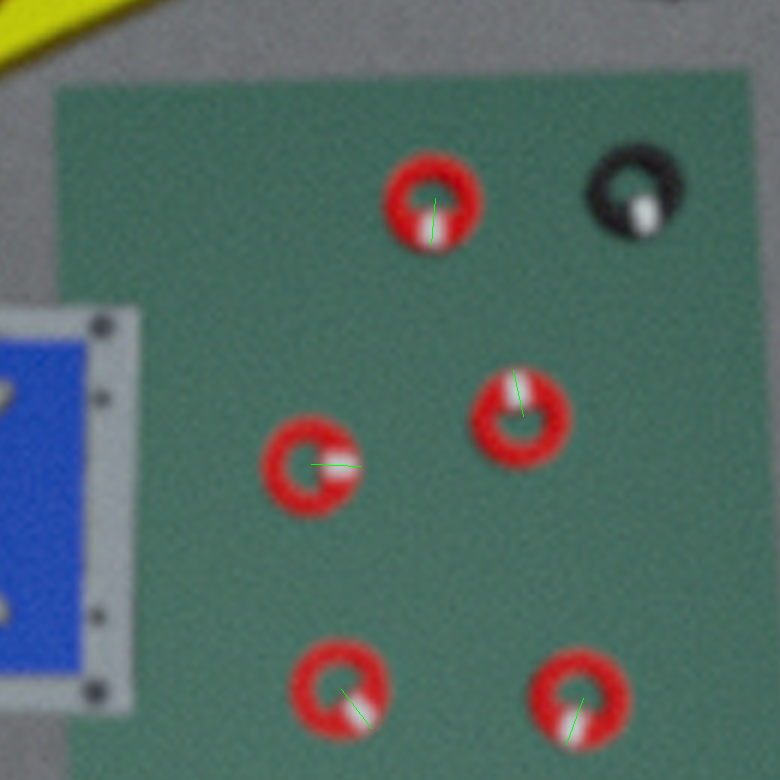

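```bash
cat >> h.py <<'E'
def goto(p,deg,z=None):
    """joint move to pose, choosing of the two equal grasps the one nearest in joints"""
    q0=manip.get_obs()["qpos"]; best=None
    for d in (deg,deg+180):
        q=solver.solve_ik(np.asarray(p,float),down(d))
        if q is not None and (best is None or abs(q-q0).max()<best[0]): best=(abs(np.asarray(q)-q0).max(),d,q)
    manip.move_to(np.asarray(p,float),down(best[1])); return best[1]
E
python3 - <<'E'
from h import *
r,c,a,s=carrier(); t=np.radians(a); X=np.array([np.cos(t),np.sin(t)]);Y=np.array([-X[1],X[0]])
piv=c+.165*Y
tab=lambda th: piv+.04*(-np.cos(th)*X-np.sin(th)*Y)
manip.move_l([.192,-.647,.32])
# choose the orientation which stays in range for the whole arc
for add in (90,-90):
    qs=[solver.solve_ik(np.r_[tab(np.radians(k)),.1],down(a+add+k)) for k in (0,45,90)]
    print(add,[None if q is None else q.round(0).tolist() for q in qs])
    if all(q is not None for q in qs): use=add
add=90 if all(solver.solve_ik(np.r_[tab(np.radians(k)),.1],down(a+90+k)) is not None for k in (0,45,90)) else -90
manip.move_to(np.r_[tab(0),.15],down(a+add)); grip(.04,10)
print(manip.move_l(np.r_[tab(0),.030],feed=.1,until_force=5))
w=grip(0.0,8); print(manip.get_obs()["grip_width"],manip.get_obs()["wrist_force"])
for k in range(15,91,15):
    manip.move_l(np.r_[tab(np.radians(k)),.030],feed=.05,frame=down(a+add+k))
    print(k,manip.get_obs()["wrist_force"].round(1))
print(add,manip.get_obs()["t"])
grip(.03); manip.move_l(np.r_[tab(np.pi/2),.15],feed=.2)
manip.move_to([.5,0.1,.35],down(a+add))
for q in("clip_tab","clip_tip"): print(finder.pinpoint("top",q)[:2] if cams.read_camera("top") else 0)
r,c2,a2,s=carrier(); print(c,a,c2,a2)
cv2.imwrite("pics/clip.png",cv2.resize(r["img"][150:270,80:280,::-1],(800,480)))
E
```

```text
90 [[-11.0, 31.0, -38.0, 106.0, 24.0, 51.0, 28.0], [10.0, 44.0, -68.0, 106.0, 46.0, 63.0, 57.0], [12.0, 46.0, -68.0, 104.0, 47.0, 65.0, 105.0]]
-90 [[-45.0, 26.0, 8.0, 108.0, -5.0, 46.0, -127.0], [-9.0, 30.0, -36.0, 107.0, 23.0, 50.0, -103.0], [1.0, 36.0, -49.0, 104.0, 32.0, 55.0, -63.0]]
False
0.010019195067756784 [-0.41187018 -0.51418868  0.77943055]
15 [-1.3 -0.   1.3]
30 [-1.4 -1.2  3.6]
45 [-1.5 -2.3  3.2]
60 [-0.8 -3.4  3.8]
75 [-0.8 -4.   3.9]
90 [-0.1 -4.7  3.5]
90 11.4417
[{'point': [0.5195, 0.2905, 0.0494], 'conf': 0.41}]
[]
[0.51157281 0.1643546 ] -2.2055435180664062 [0.47144122 0.26329825] -3.29779052734375
```

View pics/clip.png

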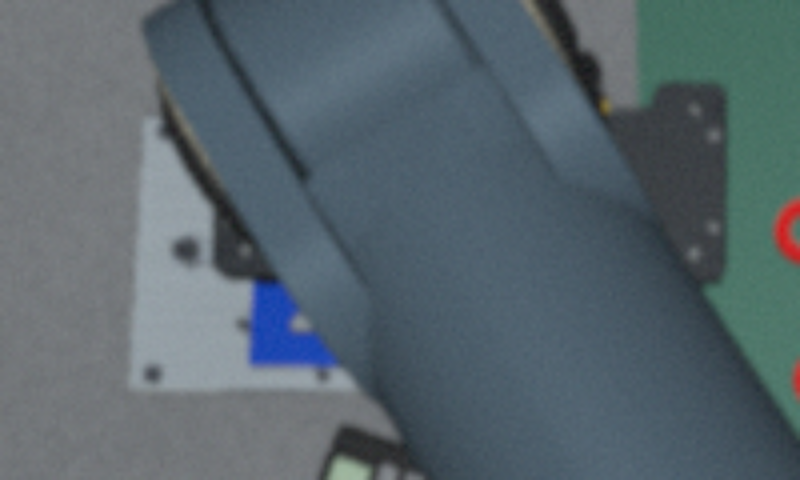

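```bash
cat >> h.py <<'E'
PARK=[.25,-.55,.3]
E
python3 - <<'E'
from h import *
goto(PARK,-73)
r,o=collars(); d=min(o,key=lambda d:np.hypot(*(d["xy"]-[.521,-.0545]))); th=d["th"]; p=d["xy"]; print(d)
grip(.06,5)
goto(np.r_[p,.10],th+90); manip.move_l(np.r_[p,.004],feed=.15,until_force=6)
print(manip.get_obs()["position"])
for k in (90,25,90):
    f=manip.get_obs()["tool_rot"]; 
    c=[x for x in (th+k,th+k+180)]; cur=np.degrees(np.arctan2(f[1,1],f[0,1])); k2=min(c,key=lambda x:abs((x-cur+180)%360-180))
    manip.move_l(np.r_[p,.005],feed=.05,frame=down(k2)) if k!=90 or abs((k2-cur+180)%360-180)>1 else 0
    grip(.0,5); print(k,manip.get_obs()["grip_width"],manip.get_obs()["wrist_force"].round(1)); 
    P=manip.get_obs()["position"]; grip(.06)
manip.move_l(np.r_[p,.12],feed=.25); goto(PARK,-73)
print("tool at",P)
for cam in("top","side"):
    r,o=collars(cam)
    for d in o: print(cam,d["xy"].round(4),round(d["th"],1),round(d["rp"],4))
r,c,a,s=carrier(); print(c,a,s)
for q in("clip_tab","clip_tip"): print(finder.pinpoint("top",q)[:2])
cv2.imwrite("pics/clip2.png",cv2.resize(r["img"][170:260,100:260,::-1],(800,450),interpolation=cv2.INTER_CUBIC))
print(manip.get_obs()["t"])
E
```

```text
{'xy': array([ 0.52127772, -0.0545234 ]), 'th': np.float64(-92.71778705212664), 'rp': np.float64(0.011985525171872496), 'dia': np.float64(15.81115514001411)}
[ 0.52189468 -0.05429613  0.00454622]
90 0.03984770215604276 [-1.  -1.1  3.1]
25 0.039469559274330455 [ 0.4 -0.1 -0. ]
90 0.03988720246452734 [-0.4 -0.2  0.4]
tool at [ 0.52132484 -0.05449188  0.00504501]
top [ 0.4221 -0.1623] 156.2 0.0123
top [ 0.4288 -0.0634] -144.5 0.0123
top [ 0.5213 -0.0548] -93.5 0.0116
top [ 0.5388 -0.1432] 10.5 0.0115
top [ 0.6322 -0.1103] 172.9 0.0134
side [ 0.43   -0.0645] -153.2 0.0112
side [ 0.5224 -0.0558] -95.6 0.0096
side [ 0.4237 -0.1632] 149.0 0.0134
side [ 0.5402 -0.144 ] 21.9 0.012
side [ 0.6331 -0.1111] 163.7 0.0146
[0.51157758 0.16447391] -2.2225723266601562 (140.20045471191406, 249.7724151611328)
[{'point': [0.5158, 0.2872, 0.0471], 'conf': 0.7}]
[{'point': [0.5187, 0.2726, 0.0187], 'conf': 0.66}]
29.5667
```

View pics/clip2.png

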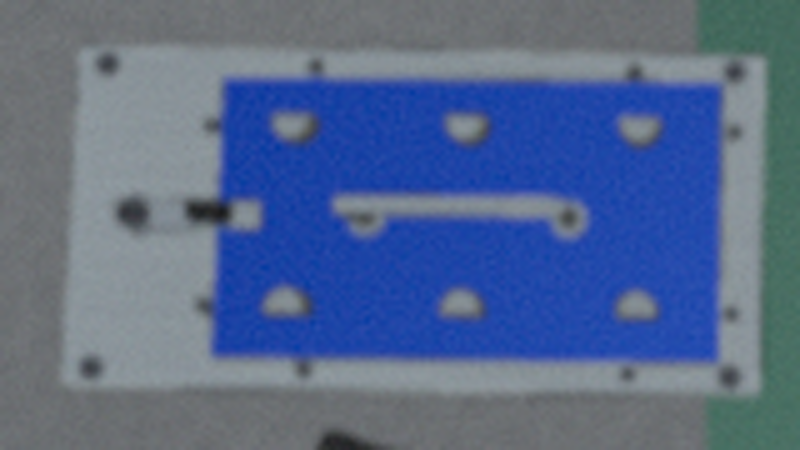

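The clip lies over the carrier's edge (tip at 262,215 in the crop), and the carrier is unmoved. The top camera agrees with the tool to within about 0.3 mm. Now the first collar.

```bash
sed -i 's/zb+.009/zb+.014/g' h.py; cat >> h.py <<'E'
BIAS=np.array([.0005,0.])
C,A=np.array([.51157,.16445]),-2.22
def axes(a=A):
    t=np.radians(a); X=np.array([np.cos(t),np.sin(t)]); return X,np.array([-X[1],X[0]])
def post(i,j):
    X,Y=axes(); return C+BIAS+i*.046*X+j*.085*Y
def pick_place(d,i,j,rot=0.):
    p=d["xy"]+BIAS; q=post(i,j); th=d["th"]; tgt=A+(0 if i>0 else 180)+rot
    best=None; q0=manip.get_obs()["qpos"]
    for s in (90,-90):
        a=solver.solve_ik(np.r_[p,.10],down(th+s)); b=solver.solve_ik(np.r_[q,.14],down(tgt+s))
        if a is None or b is None: continue
        m=max(abs(a-q0).max(),abs(b-a).max())
        if best is None or m<best[0]: best=(m,s)
    s=best[1]; print("th",round(th,1),"s",s)
    grip(.055,10)
    manip.move_to(np.r_[p,.10],down(th+s)); manip.move_l(np.r_[p,.005],feed=.15,until_force=8)
    grip(0,10); w=manip.get_obs()["grip_width"]; z0=manip.get_obs()["position"][2]; print("width",w,"z",z0)
    if not .037<w<.043: return False
    manip.move_l(np.r_[p,.15],feed=.3); manip.move_to(np.r_[q,.15],down(tgt+s))
    return insert(q,tgt+s)
def insert(q,ang,tries=((0,0,0),(0,0,5),(0,0,-5),(1,0,0),(-1,0,0),(0,1,0),(0,-1,0),(0,0,9),(0,0,-9))):
    X,Y=axes()
    manip.move_l(np.r_[q,.07],feed=.2)
    for dx,dy,da in tries:
        g=q+(dx*X+dy*Y)*.001; F=down(ang+da)
        manip.move_l(np.r_[g,.052],feed=.1,frame=F)
        manip.move_l(np.r_[g,.0235],feed=.05,until_force=6)
        o=manip.get_obs(); print((dx,dy,da),"z",o["position"][2].round(4),o["wrist_force"].round(1))
        if o["position"][2]<.030: break
    else: return False
    grip(.052); manip.move_l(np.r_[g,.16],feed=.25); return True
E
cat > one.py <<'E'
import sys
from h import *
i,j=int(sys.argv[1]),int(sys.argv[2]); near=np.array([float(v) for v in sys.argv[3:5]])
r,o=collars(); o=[d for d in o if d["xy"][1]<.02]
for d in o: print(d["xy"].round(4),round(d["th"],1),round(d["rp"],4))
print(pick_place(min(o,key=lambda d:np.hypot(*(d["xy"]-near))),i,j))
goto(PARK,-73); print(manip.get_obs()["t"])
r=cams.read_camera("top"); cv2.imwrite(f"pics/p{i}{j}.png",cv2.resize(r["img"][150:270,100:360,::-1],(800,369),interpolation=cv2.INTER_CUBIC))
E
python3 one.py 1 -1 .521 -.054
```

```text
[ 0.422  -0.1615] 159.2 0.0119
[ 0.4287 -0.063 ] -142.7 0.0124
[ 0.5208 -0.0545] -90.6 0.0119
[ 0.5382 -0.1424] 6.5 0.0119
[ 0.6312 -0.1097] 175.1 0.0123
th -90.6 s 90
width 0.03976649329602077 z 0.005682728853522591
(0, 0, 0) z 0.0232 [-0.9 -0.8  4.2]
True
40.6333
```

```bash
python3 one.py 1 0 .538 -.142 && python3 one.py 1 1 .631 -.11
```

```text
[ 0.422  -0.1615] 159.9 0.0119
[ 0.4287 -0.063 ] -142.7 0.0124
[ 0.5382 -0.1424] 6.1 0.0119
[ 0.6312 -0.1097] 175.3 0.0123
th 6.1 s -90
width 0.039613010647189466 z 0.0057178572564468184
(0, 0, 0) z 0.0232 [-0.7 -0.5  3.9]
True
51.55
[ 0.422  -0.1615] 159.9 0.012
[ 0.4287 -0.063 ] -142.6 0.0124
[ 0.6312 -0.1097] 175.5 0.0123
th 175.5 s 90
width 0.039308225599896086 z 0.005842026663235106
(0, 0, 0) z 0.0233 [ 0.5 -1.1  4.2]
True
63.9083
```

View pics/p11.png

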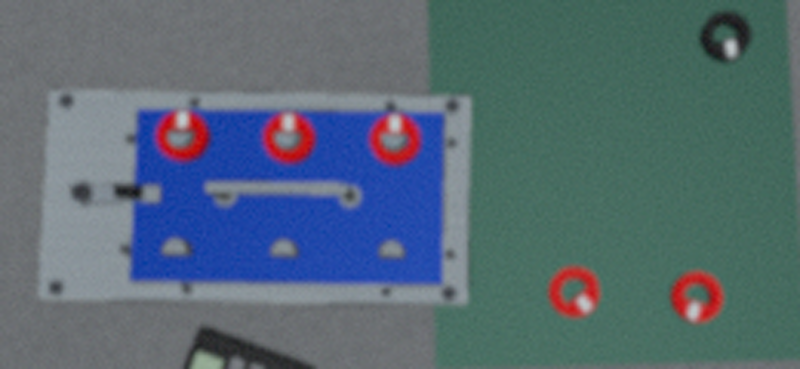

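All three are down flat-to-flat (182,135; 289,137; 395,138). Two are left, at (575,292) and (698,297).

```bash
python3 one.py -1 1 .4287 -.063 && python3 one.py -1 -1 .422 -.1615
python3 - <<'E'
from h import *
for k in range(2):
  for cam in("top","side"):
    r=cams.read_camera(cam)
    for q in ("hook_seat","hook_stand"): print(cam,q,[(np.round(d["point"],4).tolist(),round(d["conf"],2)) for d in finder.pinpoint(cam,q)[:2]],[(np.round(d["point"],4).tolist(),round(d["conf"],2)) for d in finder.spot_in(cam,q)[:1]])
    print("bar",[np.round(d["point"],4).tolist() for d in finder.pinpoint(cam,"carrier_bar")[:2]])
print(to_px(cams.read_camera("side"),[.46,-.327,.15]))
goto([.45,.25,.3],88)
t=cams.read_camera("top")["img"][170:270,380:490,::-1]; 
cv2.imwrite("pics/hook.png",cv2.resize(t,(770,700)[:1]+(560,) if 0 else (616,560),interpolation=cv2.INTER_CUBIC))
np.save("hook_top.npy",t)
E
```

```text
[ 0.422  -0.1615] 159.7 0.0119
[ 0.4287 -0.063 ] -142.7 0.0125
th -142.7 s 90
width 0.03927310123194264 z 0.0055102643808540575
(0, 0, 0) z 0.0231 [-0.  -0.3  3.7]
True
75.1083
[ 0.422  -0.1615] 159.8 0.012
th 159.8 s -90
width 0.04004408954197455 z 0.005623185998504091
(0, 0, 0) z 0.0232 [ 0.  -0.4  3.4]
True
85.2417
top hook_seat [([0.4593, -0.3289, 0.153], 0.57)] [([0.5089, 0.1634, 0.0139], 0.69)]
top hook_stand [([0.7706, 0.051, -0.0014], 0.46)] [([0.4787, -0.414, 0.0176], 0.75)]
bar [[0.5145, 0.1681, 0.0848], [0.5157, 0.2927, 0.0488]]
side hook_seat [([0.4632, -0.3299, 0.1493], 0.92)] [([0.4801, -0.4117, 0.0153], 0.78)]
side hook_stand [([0.461, -0.3283, 0.0041], 0.83)] [([0.4774, -0.4164, 0.0159], 0.72)]
bar [[0.515, 0.1659, 0.0804]]
top hook_seat [([0.4599, -0.3259, 0.1499], 0.63), ([0.4675, 0.2512, 0.0165], 0.55)] [([0.4826, -0.4117, 0.0151], 0.76)]
top hook_stand [] [([0.4813, -0.4146, 0.0126], 0.91)]
bar [[0.514, 0.165, 0.0845]]
side hook_seat [([0.4658, -0.3302, 0.1491], 0.67)] [([0.4842, -0.4151, 0.0151], 0.97)]
side hook_stand [([0.4582, -0.3301, 0.0028], 0.83), ([0.5576, 0.1686, 0.0192], 0.61)] [([0.4776, -0.4163, 0.0157], 0.93)]
bar [[0.5113, 0.1637, 0.0773], [0.5596, 0.2495, 0.0191]]
[332.10692197 136.93822734]
```

View pics/p-1-1.png

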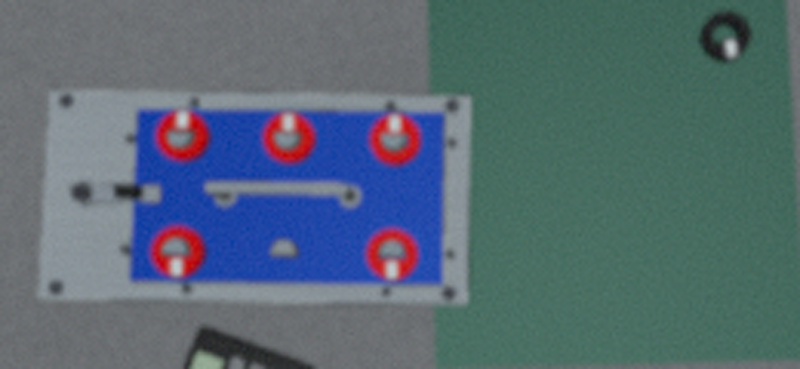

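View pics/hook.png

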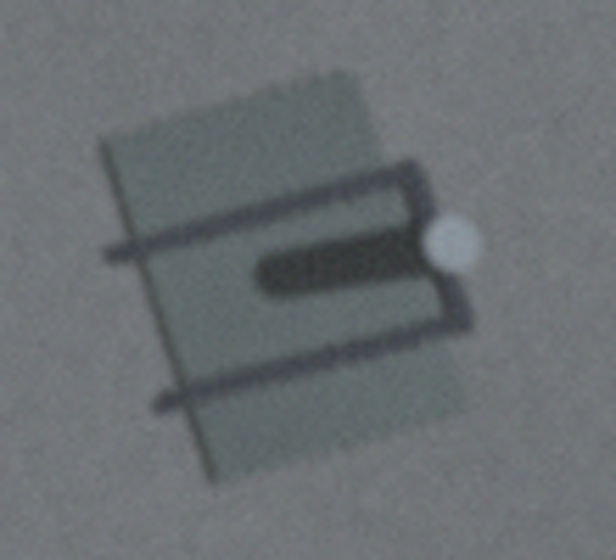

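All five collars are fully down, flat to flat. In the hook crop: prong tips at (107,257) and (157,404), foot corners at (100,143), (213,485), (350,70) and (465,405), column top at (452,242). Computing the hook pose, then opening the clip.

```bash
python3 - <<'E'
from h import *
r=cams.read_camera("top")
W=lambda x,y,z: to_world(r,np.array([(x+.5)/5.6-.5+380,(y+.5)/5.6-.5+170]),z)[0][:2]
f=[W(100,143,.012),W(213,485,.012),W(465,405,.012),W(350,70,.012)]
print("edges",[np.linalg.norm(f[i]-f[(i+1)%4]).round(4) for i in range(4)])
ang=lambda v:np.degrees(np.arctan2(v[1],v[0]))
print("stand y dirs",ang(f[0]-f[1]),ang(f[3]-f[2]),"x",ang(f[3]-f[0]),ang(f[2]-f[1]))
tips=[W(107,257,.154),W(157,404,.154)]; col=W(452,242,.18)
print("tips",tips,np.linalg.norm(tips[0]-tips[1]),ang(tips[0]-tips[1]),"prong x",ang(W(415,170,.165)-tips[0]),ang(W(465,320,.165)-tips[1]))
xs=np.mean([ang(tips[0]-tips[1])-90,ang(f[0]-f[1])-90,ang(f[3]-f[2])-90]); t=np.radians(xs); X=np.array([np.cos(t),np.sin(t)])
print("x ang",xs,"seat from col",col-.095*X,"from foot",np.mean(f,0)-.1*X,"from tips",np.mean(tips,0)+.025*X)
# clip open
X,Y=axes(); piv=C+BIAS+.165*Y; add=90
tab=lambda k: piv+.04*(-np.cos(np.radians(k))*X-np.sin(np.radians(k))*Y)
manip.move_l([.45,.25,.2]); manip.move_to(np.r_[tab(90),.15],down(A+add+90)); grip(.035,10)
print(manip.move_l(np.r_[tab(90),.030],feed=.1,until_force=5)); grip(0,8); print(manip.get_obs()["grip_width"])
for k in (75,60,45,30,15,2):
    manip.move_l(np.r_[tab(k),.030],feed=.06,frame=down(A+add+k))
print(manip.get_obs()["wrist_force"].round(1)); grip(.03); manip.move_l(np.r_[tab(2),.15],feed=.2); goto(PARK,-73)
r,c,a,s=carrier(); print(c,a,s,manip.get_obs()["t"])
cv2.imwrite("pics/open.png",cv2.resize(r["img"][170:260,100:260,::-1],(800,450),interpolation=cv2.INTER_CUBIC))
E
```

```text
edges [np.float64(0.1576), np.float64(0.1185), np.float64(0.1556), np.float64(0.1188)]
stand y dirs 14.312711614682978 14.204970013600692 x -75.36340514644291 -74.41343021103482
tips [array([ 0.48224509, -0.29896393]), array([ 0.42517876, -0.31416278])] 0.05905565285132047 14.913762627003152 prong x -75.90868294947535 -76.24714297858992
x ang -75.5228519149044 seat from col [ 0.45871939 -0.32909371] from foot [ 0.45784829 -0.32672942] from tips [ 0.45996177 -0.33076954]
False
0.010156147423499991
[-0.  -0.2  2.1]
[0.51160034 0.16446439] -2.1884536743164062 (140.28758239746094, 249.67752075195312) 101.1917
```

View pics/open.png

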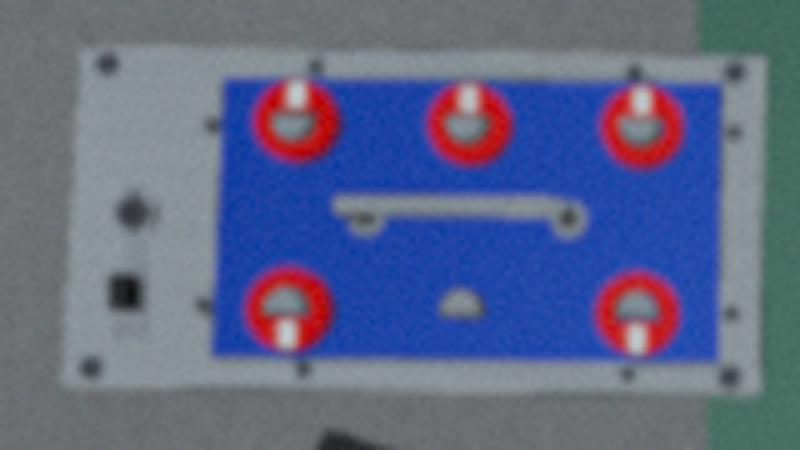

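Clip open (tab at 125,293), collars still seated. Now the lift and hang.

```bash
cat >> h.py <<'E'
SEAT=np.array([.459,-.329]); SX=-75.5
E
python3 - <<'E'
from h import *
t=np.radians(SX); sx=np.array([np.cos(t),np.sin(t)]); b=C+BIAS; pre=SEAT-.13*sx
q0=manip.get_obs()["qpos"]; ok=None
for s in (0,180):
    P=[(b,.20,A+s),(b,.066,A+s),(b,.16,A+s),((b+pre)/2,.16,(A+SX)/2+s),(pre,.16,SX+s),(SEAT,.16,SX+s),(SEAT,.13,SX+s)]
    qs=[solver.solve_ik(np.r_[p,z],down(a)) for p,z,a in P]
    print(s,[None if q is None else q.round(0).tolist() for q in (qs[0],qs[-1])])
    if all(q is not None for q in qs) and (ok is None or abs(qs[0]-q0).max()<ok[0]): ok=(abs(qs[0]-q0).max(),s)
s=ok[1]; print("s",s)
manip.move_to(np.r_[b,.20],down(A+s)); grip(.04,40)
print(manip.move_l(np.r_[b,.066],feed=.1,until_force=6)); grip(0,40); print(manip.get_obs()["grip_width"],manip.get_obs()["wrist_force"])
manip.move_l(np.r_[b,.10],feed=.04); manip.move_l(np.r_[b,.16],feed=.08); print(manip.get_obs()["wrist_force"])
n=4
for k in range(1,n+1):
    manip.move_l(np.r_[b+(pre-b)*k/n,.16],feed=.1,frame=down(A+(SX-A)*k/n+s))
manip.hold(.3); o=manip.get_obs(); print(o["position"],o["wrist_force"],o["grip_width"],o["t"])
for c in("top","side"):
    r=cams.read_camera(c); print(c,[np.round(d["point"],4).tolist() for d in finder.pinpoint(c,"carrier_bar")[:1]],[np.round(d["point"],4).tolist() for d in finder.pinpoint(c,"hook_seat")[:1]])
cv2.imwrite("pics/pre.png",cv2.resize(r["img"][50:250,200:440,::-1],(720,600),interpolation=cv2.INTER_CUBIC))
E
```

```text
0 [[27.0, 30.0, -67.0, 106.0, 30.0, 65.0, -53.0], [55.0, 25.0, -30.0, 107.0, 16.0, 52.0, -59.0]]
180 [[27.0, 30.0, -67.0, 106.0, 30.0, 65.0, 127.0], [74.0, 35.0, -59.0, 106.0, 35.0, 59.0, 105.0]]
s 0
False
0.007221830333232189 [-0.19145862 -1.24223226  0.07081275]
[-0.14289815 -0.08696392 -7.556435  ]
[ 0.42654759 -0.20276053  0.15999478] [ 0.16390578 -0.52438366 -8.21843682] 0.007917772494717826 113.15
top [] []
side [[0.4272, -0.2025, 0.1746]] [[0.465, -0.3275, 0.1502]]
```

View pics/pre.png

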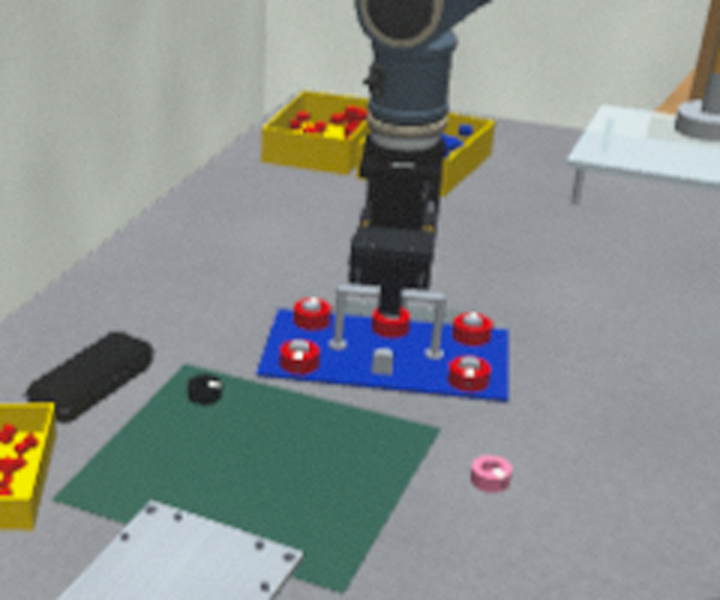

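The carrier hangs level in the gripper and all five collars are seated. With the bar at 172 mm the posts pass under the prongs and the bar passes over the tips.

```bash
python3 - <<'E'
from h import *
t=np.radians(SX); sx=np.array([np.cos(t),np.sin(t)]); S=SEAT+[.001,0]; pre=S-.13*sx
manip.move_l(np.r_[pre,.154],feed=.05)
print(manip.move_l(np.r_[S-.0*sx,.154],feed=.06,until_force=8), manip.get_obs()["wrist_force"])
print(manip.move_l(np.r_[S,.126],feed=.03,until_force=4)); o=manip.get_obs(); print(o["position"],o["wrist_force"])
r=cams.read_camera("side"); print([np.round(d["point"],4).tolist() for d in finder.pinpoint("side","carrier_bar")[:1]])
cv2.imwrite("pics/seat.png",cv2.resize(r["img"][60:200,250:420,::-1],(728,600),interpolation=cv2.INTER_CUBIC))
E
```

```text
False [ 0.35787305 -0.33542171 -7.96622306]
True
[ 0.45975877 -0.32895831  0.13139575] [-0.28812903 -0.41594643  6.20554538]
[[0.4621, -0.3275, 0.1464]]
```

View pics/seat.png

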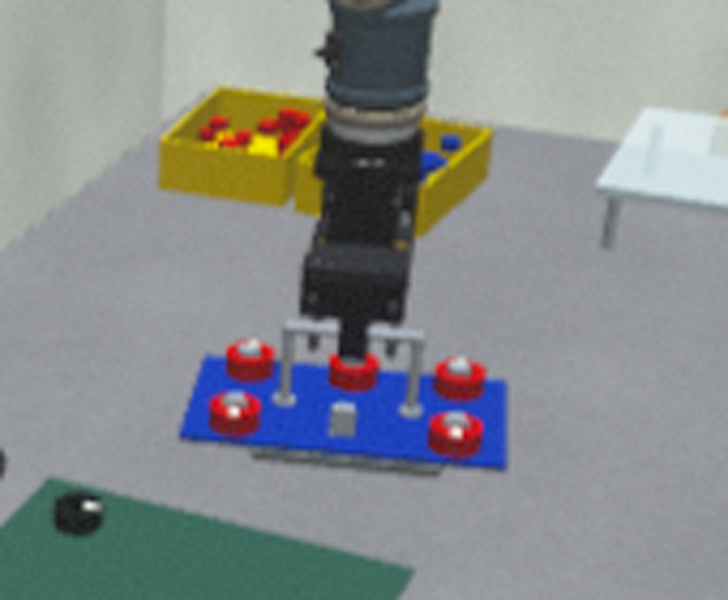

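The bar rests at seat height, with the prongs at (315,345) and (393,348) symmetric between the uprights. Releasing.

```bash
python3 - <<'E'
from h import *
p=manip.get_obs()["position"]
grip(.03); manip.hold(.5); manip.move_l(np.r_[p[:2],.20],feed=.05); manip.move_l(np.r_[p[:2],.35],feed=.15); goto([.45,.1,.4],SX); manip.hold(1.5)
for c in("top","side"):
    r=cams.read_camera(c); print(c,[np.round(d["point"],4).tolist() for d in finder.pinpoint(c,"carrier_bar")[:1]],manip.get_obs()["t"])
    if c=="top": a=cv2.resize(r["img"][150:290,340:500,::-1],(400,350),interpolation=cv2.INTER_CUBIC)
    else: b=cv2.resize(r["img"][80:220,240:400,::-1],(400,350),interpolation=cv2.INTER_CUBIC)
cv2.imwrite("pics/end.png",np.hstack([a,b]))
E
```

```text
top [[0.4616, -0.3289, 0.1542]] 123.975
side [[0.4604, -0.3311, 0.1458]] 124.075
```

View pics/end.png

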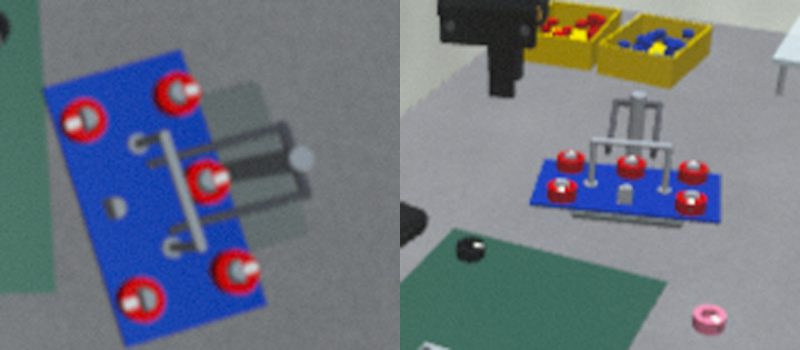

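The carrier hangs level on both prongs (bar at about 185,190 in the left half), with all five collars seated and the robot clear of it.

```bash
python3 -c "
from bench import manip
print(manip.finish_job())"
```

```text
the job is handed in; nothing more can be done
None
```

I handed the job in at about 124 s on the robot's clock: the carrier hangs level on both prongs with all five red collars fully down and the clip swung clear; the hand-in gave no verdict back.

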